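Demagnetise the ball bearings

TASK

Lay all the ball bearings from the green parts tray flat on the demagnetiser's carriage. Slide the lock shutter clear of the start button and press the button right down, then, with the catch lever thrown over into its white-marked release notch, push the carriage smoothly and without haste across the poles to the stop at the far end with all the bearings aboard. Finally lay the bearings flat, not stacked, on the plywood assembly board and slide the shutter fully closed over the button again, leaving the carriage at the far end, the lever in the release notch and the other tools and the tin where they are.

Things in the scene. Friction and masses are not known exactly. Their poses are not given: they have to be found in the camera images.
- demagnetiser: Table demagnetiser, grey bench machine, fixed. Origin: centre of its underside; x away from the robot, y along the carriage's travel, z up. Rear housing 120 x 500 mm, top 56 mm high, with the pole plate and two rails; in front a lower control deck, 115 x 250 mm, 50 mm high, with lever and button. The carriage runs at x = 0, the controls lie near x = -110 mm.
- carriage_deck (a point): Centre of the carriage's floor (upper face, 75 mm above the bench), axes as the machine's. The carriage is a shallow white plastic tray, inside 92 mm (x) by 187 mm (y), lip 4 mm thick and 5 mm high; room for three bearings flat in a row along y. Its gripping post stands outside the lip on the robot's side.
- carriage_post (a point): Top centre of the carriage's gripping post: an upright black round post 16 mm in diameter and 39 mm tall, 70 mm from the carriage's middle on the robot's side, on an aluminium arm 24 mm wide whose top is 39 mm below this point.
- carriage (a joint): Travel of the carriage along the machine's +y, m: 0 at the loading end (as found), 0.270 against the stop at the far end; there it is past the pole plate. Slides with about 2 N friction, stays where it is left; not to be rushed (0.2 m/s is plenty). While the catch lever holds it, it moves only about 4 mm.
- lever_knob (a point): Centre of the 20 mm black ball knob of the catch lever, which pivots 65 mm below it about an axis along the machine's x. Beside it (14 mm further from the robot) a dark steel quadrant plate, top 94 mm above the bench, with a notch at each end of the throw; the one marked white is the release notch.
- lever (a joint): Angle of the catch lever, rad: 0 in the holding notch (leaning 0.45 rad to the machine's +y; its pawl blocks the carriage), 0.9 in the white-marked release notch at the end of its throw (leaning 0.45 rad to -y, pawl down). Knob top at most 134 mm above the bench. Takes about 2 N at the knob and stays where it is left.
- shutter_tab (a point): Top centre of the grip tab on the lock shutter: a steel tab 10 mm thick (y), 24 mm wide (x), 14 mm tall, standing on a flat steel shutter plate (70 x 42 mm in x, y, 3 mm thick) that lies 3 mm above the start button and hides it.
- shutter (a joint): Travel of the lock shutter along the machine's +y, m: 0 fully closed over the button, 0.050 fully open. About 1.5 N friction; stays where it is left.
- button_top (a point): Centre of the upper face of the start button, a black round cap 32 mm in diameter, its face 61 mm above the bench (11 mm over the deck), on the control deck under the closed shutter. Shutter guides 13 mm high stand 29 mm from its centre towards the machine's +x and -x.
- start_button (a joint): How far the start button is pressed, m: 0 up, 0.006 fully down (spring, 2 N at first, 5 N fully down); it springs back when let go.
- parts_tray: Shallow green-painted sheet-steel parts tray, 170 x 200 mm (x, y), fixed; floor 2 mm above the bench, rim 3 mm thick rising 6 mm above the floor. Holds the bearings at the start. Origin at the centre of its underside.
- assembly_board: Shallow plywood assembly board of the same outline, 170 x 200 mm (x, y), fixed; floor 4 mm above the bench, rim 6 mm thick rising 6 mm above the floor; empty at the start. Origin at the centre of its underside. Tray and board stand at the two ends of the machine, either way round.
- screwdriver: Bystander: screwdriver, 190 mm long, lying on the bench. To be left alone.
- spanner: Bystander: open-ended spanner, 170 mm long, lying on the bench. To be left alone.
- grease_tin: Bystander: round steel tin, 72 mm in diameter, 70 mm tall. To be left alone.
- bearing1: Ball bearing of the smaller size: steel ring 47 mm in outer diameter, 20 mm bore (too narrow for a finger; may be treated as solid), 14 mm thick, about 106 g; lies flat. Origin at its middle, half its thickness above what it lies on; z along its axis, either face may be up. May be absent (None).
- bearing2: Ball bearing of the smaller size: steel ring 47 mm in outer diameter, 20 mm bore (too narrow for a finger; may be treated as solid), 14 mm thick, about 106 g; lies flat. Origin at its middle, half its thickness above what it lies on; z along its axis, either face may be up. May be absent (None).
- bearing3: Ball bearing of the larger size: steel ring 52 mm in outer diameter, 25 mm bore (too narrow for a finger; may be treated as solid), 15 mm thick, about 128 g; lies flat. Origin at its middle, half its thickness above what it lies on; z along its axis, either face may be up. May be absent (None).
- bearing4: Ball bearing of the larger size: steel ring 52 mm in outer diameter, 25 mm bore (too narrow for a finger; may be treated as solid), 15 mm thick, about 128 g; lies flat. Origin at its middle, half its thickness above what it lies on; z along its axis, either face may be up. May be absent (None).
Not all that is in view belongs to the job. Leave any orange or turquoise look-alike of the bearing3 alone. Leave any pink or purple look-alike of the bearing4 alone.

How it is judged:
By the outcome, as a careful person would: the job done as asked, in the order asked, and still so for the second after the job is handed in, with the robot touching nothing.
Of bearing1, bearing2, bearing3, bearing4 only 2 to 3 are there at a start; the rules pass over those that are not, and their reading is None.
At some moment in a run one of bearing1, bearing2, bearing3, bearing4 may be knocked a few centimetres aside while the robot is not near it.
Once in a run the grip may slacken for a moment while it holds something.
It also fails if it takes over 210 s, if anything falls off the work surface, if the arm or the gripper's body presses on something with over 40 N, if the wrist force passes 120 N, or if a joint passes its speed limit or range.

ROBOT

A 6-joint arm with a two-finger parallel gripper is mounted at the origin on the work surface. World frame = base frame: x ahead of the robot, y to its left, z up, the work surface at z = 0. Lengths are in m, angles in rad, forces in N, time in s.
With the tool pointing down it reaches from about 0.325 to 1 m from the base axis. Payload 5.1 kg.
Tool frame: the origin (TCP) lies at the very end of the fingers, on their centre line; the grasp point (between the pads) lies grasp_offset behind it (grasp_offset is the distance from the TCP to the grasp point, in m); z points along the fingers, y is the line along which they close (so a half turn about z gives the same grasp; the last joint's range is limited). The gripper opens to 85 mm and grips with 20 to 120 N. Pads are 22 mm wide; open, the fingers measure 114 mm over their backs; the gripper's body (76 mm by 85 mm) begins 54 mm behind the grasp point. The pads swing forward as they close: fully open they stand 13 mm farther back than shut.
Start: joints at [1.082, 0.124, 1.65, -0, 1.367, -0.083], TCP at [0.257, 0.597, 0.231] pointing down, gripper open.
Joint ranges: [-2.61, 2.61], [-1.02, 2.33], [0.03, 2.71], [-1.35, 4.49], [0.32, 2.68], [-2.91, 2.91]. Speed limits (rad/s): [2.57, 2.57, 3.14, 3.14, 3.14, 3.14].

INTERFACE

Orientations are given as a unit quaternion [x, y, z, w].
In Python, from plant import * gives the robot as it stands. Calls block until the motion is done:
- move_to(position, orientation): joint-space move of the TCP to a pose.
- servo_line(position, ori=None, v=0.15): straight line of the TCP; ori=None keeps the orientation; v is the mean speed in m/s.
- move_joints(angles): joint-space move.
- open_jaws() and close_gripper(grasp_force=None): open the fingers fully, or close them until they stop; grasp_force is the grip in N (None keeps the last).
- pause(seconds).
- solve_ik(position, orientation): joint angles nearest the present ones, or None.
- snapshot(name): name is "scene" or "top" or "wrist"; returns a dict with "frame" (480x640x3 uint8, red, green, blue), "depth" (480x640 float32, m along the optical axis (not along the pixel's ray), 0 where there is no reading), "K" (3x3 intrinsics, pixels), "pose" (4x4, takes a point from camera to world coordinates); the wrist camera has in their place "hand_eye" (4x4, takes a point from camera to tool coordinates, whose origin is the TCP and whose axes are the flange's). Camera axes: x right, y up, looking along -z (the intrinsics and any distortion apply to the point x, -y, -z); pixel columns grow to the right and rows downward; lengths in m; the calibration is good to about 2 mm. A picture is of the moment at which its call begins: read the wrist's pose just before it.
A pose or a line that the arm cannot do raises MotionError and nothing moves.
- job_done(): hands the job in; it is judged then, once.
Readings, each from a call of its own:
- current_clock(): time.
- current_q(): joint angles.
- current_qvel(): joint speeds.
- current_joint_torque(): joint torques, N m.
- current_ee_pos(): TCP position.
- current_ee_rot(): TCP orientation.
- current_contact_force(): force on the tool from outside, world axes, zero at the start.
- current_wrist_torque(): the same for the moment, N m.
- current_gripper_width(): finger opening in m.
- current_grasp_force(): force on a finger pad.
Only numpy, scipy, OpenCV 4.12 (cv2) and the standard library are available. Lean on these libraries where they do the work, as an engineer would, in place of code of your own. Each camera call takes 0.05 s, during which the arm holds its last target. There are 200 camera calls.

## Working session

There is one attempt and no reset: what is moved stays moved. The work goes in short steps, each a Python script; the robot and the scene stay as the last script left them, time stands still between calls to the robot, and variables do not carry over. Pictures are saved under pics/ and viewed, at most 14 in all, crops included, and the job is handed in when it is done.

```bash
ls; mkdir -p pics; cat > h.py <<'E'
from plant import *
import numpy as np, cv2
def save(n,f): cv2.imwrite('pics/'+n+'.png',cv2.cvtColor(f,cv2.COLOR_RGB2BGR))
def cloud(s,T=None):
    K=s['K'];d=s['depth'];v,u=np.mgrid[:480,:640]
    P=np.stack([(u-K[0,2])/K[0,0]*d,-(v-K[1,2])/K[1,1]*d,-d,np.ones_like(d)],-1)
    return (P@(s['pose'] if T is None else T).T)[...,:3]
E
python3 - <<'E'
from h import *
for n in ('top','scene'):
    s=snapshot(n); save(n,s['frame']); np.savez(''+n+'.npz',**{k:v for k,v in s.items() if isinstance(v,np.ndarray)})
    print(n,s.keys(),s['K'],s['pose'])
print(current_q(),current_ee_pos(),current_ee_rot(),current_clock(),grasp_offset if 'grasp_offset' in globals() else None)
E
```

```text
pics
top dict_keys(['frame', 'depth', 'K', 'pose']) [[517.3255555    0.         322.38463193]
 [  0.         517.3255555  235.28240541]
 [  0.           0.           1.        ]] [[-0.00361851  0.99448516 -0.10481494  0.34378942]
 [-0.99998311 -0.00407516 -0.00414293 -0.0134243 ]
 [-0.00454722  0.10479818  0.99448311  1.41270338]
 [ 0.          0.          0.          1.        ]]
scene dict_keys(['frame', 'depth', 'K', 'pose']) [[460.03759902   0.         317.23270774]
 [  0.         460.03759902 237.36178994]
 [  0.           0.           1.        ]] [[ 0.67930359 -0.6141684   0.40167624  0.87552386]
 [ 0.73384654  0.56553169 -0.3763551  -0.37778545]
 [ 0.00398476  0.55042809  0.83487307  0.91910822]
 [ 0.          0.          0.          1.        ]]
[ 1.08240638e+00  1.24453725e-01  1.65160017e+00  8.57047456e-06
  1.36749587e+00 -8.25969380e-02] [0.25633674 0.59669181 0.23012991] [ 2.01508015e-01  9.79486377e-01 -9.37764244e-04 -2.79617717e-04] 0.1 0.0187
```

View pics/top.png

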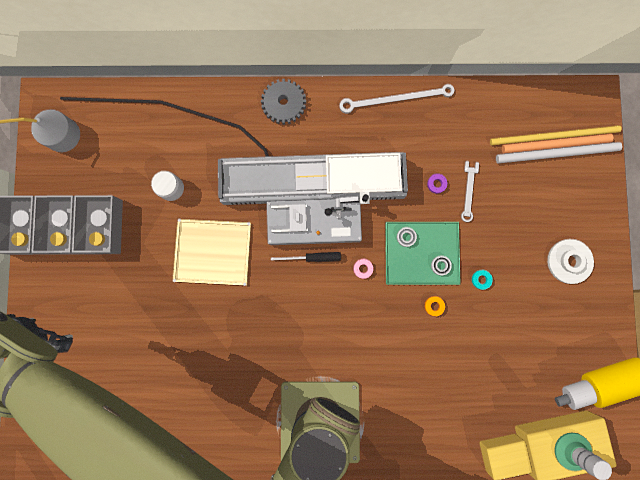

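View pics/scene.png

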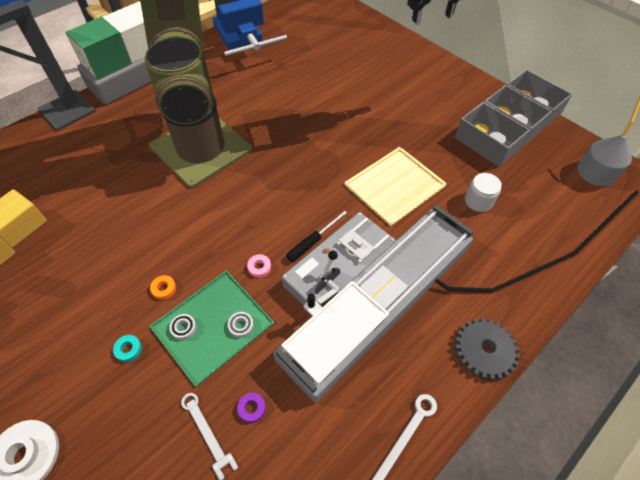

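Two bearings are in the green tray, at top-view pixels (407,237) and (441,265). The carriage is on the right, the board on the left at (212,252), the lever knob near (329,212), the post near (364,198) and the shutter tab near (297,215).

```bash
cat > m.py <<'E'
from h import *
def rep(name,mask,P):
    p=P[mask]
    r=cv2.minAreaRect((p[:,:2]*1000).astype(np.float32))
    print(name,len(p),'med',np.round(np.median(p,0),4),'rect c',np.round(r[0],1),'sz',np.round(r[1],1),'ang',round(r[2],2))
for n in ('top','scene'):
    s=dict(np.load(n+'.npz')); P=cloud(s); f=s['frame'].astype(int); hsv=cv2.cvtColor(s['frame'],cv2.COLOR_RGB2HSV)
    X,Y,Z=np.moveaxis(P,-1,0); A=(X>.3)&(X<.8)&(Y>-.45)&(Y<.45)
    g=A&(hsv[...,0]>65)&(hsv[...,0]<85)&(hsv[...,1]>90)&(Z<.015)&(X<.7)
    print(n); rep('tray',g,P)
    c=cv2.morphologyEx((A&(hsv[...,1]<40)&(hsv[...,2]>200)&(Z>.068)&(Z<.085)&(X>.55)).astype(np.uint8),cv2.MORPH_OPEN,np.ones((3,3)))>0
    rep('carr',c,P)
    b=cv2.morphologyEx((A&(hsv[...,0]>15)&(hsv[...,0]<35)&(hsv[...,1]>40)&(hsv[...,2]>150)&(Z<.02)&(Y>.1)).astype(np.uint8),cv2.MORPH_OPEN,np.ones((5,5)))>0
    rep('board',b,P)
    h=cv2.morphologyEx((A&(Z>.04)&(Z<.15)&(X>.45)&(Y<.3)&(X<.75)).astype(np.uint8),cv2.MORPH_OPEN,np.ones((3,3)))>0
    k,l,st,ce=cv2.connectedComponentsWithStats(h.astype(np.uint8))
    for i in range(1,k):
        if st[i,4]>60: rep('mach',l==i,P)
    hi=A&(Z>.085)&(Z<.15)&(X>.45)&(X<.72)&(Y<.25)
    k,l,st,ce=cv2.connectedComponentsWithStats(hi.astype(np.uint8))
    for i in range(1,k):
        if st[i,4]>4: rep('hi@%s'%np.round(ce[i]),l==i,P); print('   zmax',P[l==i][:,2].max())
    br=(A&(Z>.011)&(Z<.03)&(Y<-.12)&(Y>-.34)&(X>.35)&(X<.58)&(hsv[...,1]<90))
    k,l,st,ce=cv2.connectedComponentsWithStats(br.astype(np.uint8))
    for i in range(1,k):
        if st[i,4]>15: rep('brg@%s'%np.round(ce[i]),l==i,P); print('  circ',cv2.minEnclosingCircle((P[l==i][:,:2]*1000).astype(np.float32)))
s=dict(np.load('top.npz'));save('crop',cv2.resize(s['frame'][140:300,160:480],None,fx=2.5,fy=2.5,interpolation=cv2.INTER_CUBIC))
E
python3 m.py
```

```text
top
tray 3854 med [ 0.4425 -0.2797  0.0035] rect c [ 444.3 -311.7] sz [265.6 167. ] ang 89.69
carr 2951 med [ 0.6431 -0.1044  0.0763] rect c [633.3 114. ] sz [121.  655.7] ang 1.3
board 4451 med [0.4478 0.2959 0.0058] rect c [449.5 295.5] sz [205.  173.8] ang 86.89
mach 12446 med [0.6111 0.0166 0.0599] rect c [586.7  16.8] sz [236.6 497.9] ang 1.65
hi@[365. 197.] 47 med [ 0.5767 -0.1165  0.117 ] rect c [ 581.4 -120.8] sz [16.9 24.5] ang 51.88
   zmax 0.1256001815906549
hi@[333. 210.] 104 med [ 0.545  -0.0328  0.0977] rect c [549.5 -43. ] sz [21.9 64.2] ang 22.72
   zmax 0.13188804602774962
brg@[406. 237.] 232 med [ 0.4857 -0.2359  0.0174] rect c [ 486.7 -235.6] sz [49.6 51.4] ang 45.46
  circ ((486.6329345703125, -235.64181518554688), 26.41400718688965)
brg@[439. 265.] 165 med [ 0.4066 -0.3193  0.0177] rect c [ 409.1 -320.8] sz [38.4 48.6] ang 89.7
  circ ((408.4178161621094, -325.9523010253906), 25.84592056274414)
brg@[368. 268.] 93 med [ 0.4017 -0.1303  0.0161] rect c [ 402.1 -131.1] sz [48.5 20.5] ang 2.05
  circ ((401.77691650390625, -124.25743865966797), 24.33304214477539)
scene
[... 517 characters left out ...]
911] rect c [557.9 -49.5] sz [ 5.8 48.7] ang 1.15
   zmax 0.0957326971754563
hi@[311. 300.] 97 med [ 0.5854 -0.1198  0.1117] rect c [ 583.  -117.8] sz [13.8 14.2] ang 45.67
   zmax 0.1199824244136688
brg@[254. 268.] 103 med [ 0.4028 -0.1314  0.0144] rect c [ 403.7 -131.1] sz [48.8 20. ] ang 1.43
  circ ((403.4810791015625, -121.94219970703125), 24.420743942260742)
brg@[240. 324.] 381 med [ 0.491  -0.2356  0.016 ] rect c [ 489.5 -235.6] sz [50.4 51.7] ang 51.86
  circ ((490.1154479980469, -235.2020721435547), 26.482696533203125)
brg@[185. 324.] 297 med [ 0.4125 -0.3206  0.0159] rect c [ 412.7 -320.6] sz [53.4 38.6] ang 0.09
  circ ((412.41119384765625, -325.8325500488281), 27.299253463745117)
```

View pics/crop.png

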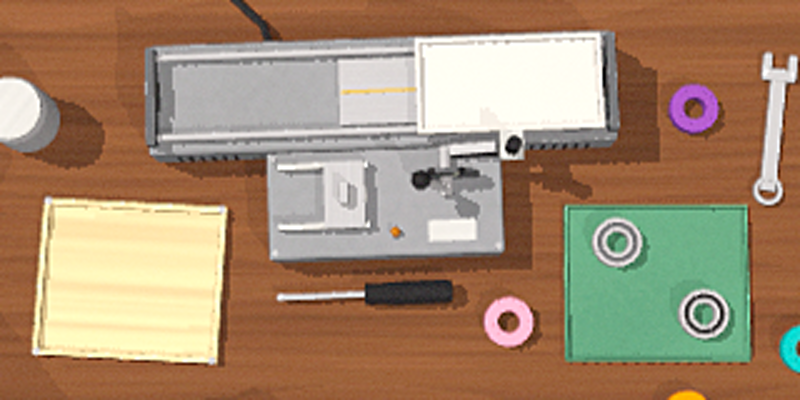

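The crop shows the machine turned about 1.65°, with its origin near (0.646, 0.018). The lever knob leans to +y at crop pixel (420,180), the shutter tab is at (345,190) and the post at (513,145). Next I'll take wrist views of the controls and the tray.

```bash
cat >> h.py <<'E'
from scipy.spatial.transform import Rotation as R
YAW=np.radians(1.65); O=np.array([.6465,.0184])
def W(x,y,z): # machine -> world
    c,s=np.cos(YAW),np.sin(YAW); return [O[0]+c*x-s*y,O[1]+s*x+c*y,z]
def M(p):
    c,s=np.cos(YAW),np.sin(YAW); d=np.array(p[:2])-O; return np.array([c*d[0]+s*d[1],-s*d[0]+c*d[1]])
def ori(th=np.pi/2+YAW): # closing direction angle; nearest half-turn
    b=None
    for k in (0,1,-1):
        t=th+k*np.pi; f=(t+np.pi/2)/2; q=np.array([np.cos(f),np.sin(f),0,0])
        a=abs(np.dot(q,current_ee_rot()))
        if b is None or a>b[0]: b=(a,q)
    return b[1]
def look(n):
    p=np.array(current_ee_pos());T=np.eye(4);T[:3,:3]=R.from_quat(current_ee_rot()).as_matrix();T[:3,3]=p
    s=snapshot('wrist');T=T@s['hand_eye'];save(n,s['frame']);P=cloud(s,T)
    np.savez(n+'.npz',frame=s['frame'],P=P,depth=s['depth'],T=T,K=s['K']);return s['frame'],P
E
python3 - <<'E'
from h import *
from m import rep
q=ori()
for n,p in (('wc',[.50,-.02,.36]),('wt',[.42,-.275,.30])):
    try: move_to(p,q)
    except MotionError as e: print(n,e); continue
    f,P=look(n); print(n,current_q(),current_contact_force(),current_clock(),np.load(n+'.npz')['T'][:3,3])
    X,Y,Z=np.moveaxis(P,-1,0); V=np.load(n+'.npz')['depth']>0; hsv=cv2.cvtColor(f,cv2.COLOR_RGB2HSV)
    if n=='wc':
        for nm,k in (('tab',V&(Z>.075)&(Z<.09)&(X<.58)&(Y>.0)),('plate',V&(Z>.0635)&(Z<.072)&(Y>-.02)&(X<.58)),('knob',V&(Z>.106)&(X<.565)&(Y<0)),('post',V&(Z>.105)&(X>.565)&(Y<-.09)&(Y>-.15))):
            if k.any(): rep(nm,k,P)
    else:
        k=(V&(Z>.0115)&(Z<.03)&(Y<-.17)&(Y>-.37)&(X>.37)&(X<.53)).astype(np.uint8)
        c,l,st,ce=cv2.connectedComponentsWithStats(k)
        for i in range(1,c):
            if st[i,4]>200: rep('b',l==i,P); print(cv2.minEnclosingCircle((P[l==i][:,:2]*1000).astype(np.float32)))
E
```

```text
top
tray 3854 med [ 0.4425 -0.2797  0.0035] rect c [ 444.3 -311.7] sz [265.6 167. ] ang 89.69
carr 2951 med [ 0.6431 -0.1044  0.0763] rect c [633.3 114. ] sz [121.  655.7] ang 1.3
board 4451 med [0.4478 0.2959 0.0058] rect c [449.5 295.5] sz [205.  173.8] ang 86.89
mach 12446 med [0.6111 0.0166 0.0599] rect c [586.7  16.8] sz [236.6 497.9] ang 1.65
hi@[365. 197.] 47 med [ 0.5767 -0.1165  0.117 ] rect c [ 581.4 -120.8] sz [16.9 24.5] ang 51.88
   zmax 0.1256001815906549
hi@[333. 210.] 104 med [ 0.545  -0.0328  0.0977] rect c [549.5 -43. ] sz [21.9 64.2] ang 22.72
   zmax 0.13188804602774962
brg@[406. 237.] 232 med [ 0.4857 -0.2359  0.0174] rect c [ 486.7 -235.6] sz [49.6 51.4] ang 45.46
  circ ((486.6329345703125, -235.64181518554688), 26.41400718688965)
brg@[439. 265.] 165 med [ 0.4066 -0.3193  0.0177] rect c [ 409.1 -320.8] sz [38.4 48.6] ang 89.7
  circ ((408.4178161621094, -325.9523010253906), 25.84592056274414)
brg@[368. 268.] 93 med [ 0.4017 -0.1303  0.0161] rect c [ 402.1 -131.1] sz [48.5 20.5] ang 2.05
  circ ((401.77691650390625, -124.25743865966797), 24.33304214477539)
scene
[... 1512 characters left out ...]
.0667] rect c [533.3  79.8] sz [70.8 95.4] ang 1.52
knob 38484 med [ 0.4885 -0.0509  0.4372] rect c [514.3 -46. ] sz [70.7 93.7] ang 1.52
post 230 med [ 0.577  -0.1167  0.1171] rect c [ 578.2 -117.6] sz [14.6 15.2] ang 18.53
wt [-6.84728114e-01 -2.44210409e-01  1.88656992e+00  4.28165345e-04
  1.49840094e+00 -2.28590200e+00] [0.17395768 0.02814158 0.28707981] 3.6667 [ 0.35329609 -0.27637615  0.44291445]
b 1490 med [ 0.4084 -0.3282  0.0166] rect c [ 408.7 -328.1] sz [51.1 51.6] ang 45.69
((409.1095886230469, -328.04583740234375), 26.071104049682617)
b 1331 med [ 0.4861 -0.236   0.0166] rect c [ 487.1 -236.2] sz [52.4 50.4] ang 2.87
((487.1121520996094, -236.0063018798828), 26.246742248535156)
```

```bash
cat >> h.py <<'E'
def find(n,xr,yr,zr):
    f,P=look(n);X,Y,Z=np.moveaxis(P,-1,0);V=np.load(n+'.npz')['depth']>0
    k=V&(X>xr[0])&(X<xr[1])&(Y>yr[0])&(Y<yr[1])&(Z>zr[0])&(Z<zr[1])
    c,l,st,ce=cv2.connectedComponentsWithStats(cv2.morphologyEx(k.astype(np.uint8),cv2.MORPH_OPEN,np.ones((3,3))));o=[]
    for i in range(1,c):
        if st[i,4]>200:
            (x,y),r=cv2.minEnclosingCircle((P[l==i][:,:2]*1000).astype(np.float32));o.append((round(x/1e3,4),round(y/1e3,4),round(r,1),round(float(np.median(P[l==i][:,2])),4)))
    return o
def go(p,q=None,v=.15): servo_line(list(p),None if q is None else q,v)
def pick(x,y,floor,th,up):
    q=ori(th); move_to([x,y,floor+.06],q); go([x,y,floor+.0015],v=.1)
    close_gripper(80); w0=current_gripper_width(); go([x,y,up],v=.12); w=current_gripper_width()
    print('pick',np.round([x,y],3),'w',round(w0,4),round(w,4),'t',current_clock()); return w
E
cat > p1.py <<'E'
import sys; from h import *
tgt=float(sys.argv[1]); i=int(sys.argv[2])
open_jaws(); move_to([.42,-.275,.30],ori())
b=find('t%d'%i,(.365,.527),(-.375,-.183),(.0115,.03)); print(b)
b.sort(key=lambda e:-e[0]); x,y=b[0][:2]
w=pick(x,y,.002,np.radians(135),.125)
if w<.035: sys.exit('lost')
q=ori(); move_to(W(0,-.215,.14),q); go(W(0,-.135+tgt,.14)); print('w',current_gripper_width())
go(W(0,-.135+tgt,.0785),v=.08); print('F',current_contact_force(),current_gripper_width())
open_jaws(); go(W(0,-.135+tgt,.19)); print(current_clock())
E
python3 p1.py .045 1
```

```text
[(0.409, -0.3283, 26.2, 0.0166), (0.4872, -0.2362, 26.4, 0.0166)]
pick [ 0.487 -0.236] w 0.0489 0.0484 t 7.5083
w 0.04851564475514093
F [-0.85776042  0.27309088 -0.01380793] 0.04805699368302327
11.65
```

```bash
python3 p1.py -.045 2 && python3 - <<'E'
from h import *
move_to([.56,-.115,.34],ori()); print(find('c1',(.6,.70),(-.22,-.0),(.084,.1)),current_clock(),W(0,-.135,0))
E
```

```text
[(0.409, -0.328, 26.0, 0.0167)]Traceback (most recent call last):
  File "p1.py", line 6, in <module>
    w=pick(x,y,.002,np.radians(135),.125)
  File "h.py", line 35, in pick
    q=ori(th); move_to([x,y,floor+.06],q); go([x,y,floor+.0015],v=.1)
               ~~~~~~~^^^^^^^^^^^^^^^^^^^
plant.MotionError: the arm cannot take that pose within its joint ranges
```

```bash
python3 - <<'E'
s=open('h.py').read()
s=s.replace("""def ori(th=np.pi/2+YAW): # closing direction angle; nearest half-turn
    b=None""","""def ori(th=np.pi/2+YAW,p=None): # closing direction angle; nearest half-turn (reachable at p)
    b=None""").replace("        a=abs(np","        if p is not None and solve_ik(list(p),q) is None: continue\n        a=abs(np")
s=s.replace("q=ori(th); move_to([x,y,floor+.06],q)","q=ori(th,[x,y,floor]); move_to([x,y,floor+.06],q)")
open('h.py','w').write(s)
s=open('p1.py').read().replace("q=ori(); move_to(W(0,-.215","q=ori(p=W(0,-.1,.08)); move_to(W(0,-.215").replace("ori())","ori(p=[.42,-.275,.3]))");open('p1.py','w').write(s)
E
python3 p1.py -.045 2 && python3 - <<'E'
from h import *
p=[.56,-.115,.34];move_to(p,ori(p=p)); print(find('c1',(.6,.70),(-.22,-.0),(.084,.1)),current_clock(),W(0,-.135,0))
E
```

```text
[(0.409, -0.3281, 26.1, 0.0167)]
pick [ 0.409 -0.328] w 0.0485 0.0485 t 17.9833
w 0.048580636468765696
F [-0.8755669   0.45117706 -0.1103524 ] 0.04831874629623338
21.7083
[(0.648, -0.0717, 26.0, 0.0897), (0.6505, -0.1614, 26.1, 0.0896)] 22.5167 [np.float64(0.6503871835697155), np.float64(-0.11654402470615485), 0]
```

View pics/c1.png

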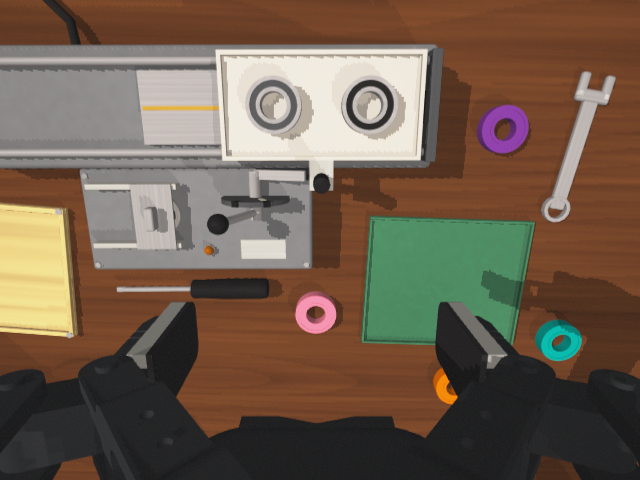

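Both bearings lie flat on the carriage, at (272,107) and (371,105). The tab is at (150,217) and the knob at (217,224). Next I push the shutter open.

```bash
cat >> h.py <<'E'
def push(x,y0,y1,z,lim,step=.002,v=.03,k=1):
    """push along machine y until force opposing > lim, return final y"""
    s=np.sign(y1-y0);y=y0;F0=M(np.array(current_contact_force())[:2]+O)[1];log=[];n=0
    while (y1-y)*s>1e-6:
        y+=s*min(step,abs(y1-y)); go(W(x,y,z),v=v)
        F=-s*(M(np.array(current_contact_force())[:2]+O)[1]-F0); log.append((round(y*1e3),round(F,1)))
        n=n+1 if F>lim else 0
        if n>=k: break
    print(log,'end',np.round(M(current_ee_pos()),4),current_clock()); return y
E
python3 - <<'E'
from h import *
close_gripper(40)
p=W(-.112,.010,.15);move_to(p,ori(p=p)); go(W(-.112,.010,.0705),v=.1); print(current_ee_pos(),current_contact_force(),current_gripper_width())
push(-.112,.010,.090,.0705,6)
y=M(current_ee_pos())[1]
go(W(-.112,y-.004,.0705)); go(W(-.112,y-.004,.16))
p=W(-.16,-.02,.30);move_to(p,ori(p=p));look('s1');print(current_clock())
E
```

```text
[0.53491853 0.02509798 0.07125126] [ 1.08157757  0.32790369 -0.4735725 ] -3.315184168351071e-05
[(12, np.float64(1.0)), (14, np.float64(-0.5)), (16, np.float64(-0.0)), (18, np.float64(0.4)), (20, np.float64(0.4)), (22, np.float64(0.2)), (24, np.float64(-0.2)), (26, np.float64(0.8)), (28, np.float64(0.6)), (30, np.float64(1.3)), (32, np.float64(2.4)), (34, np.float64(1.6)), (36, np.float64(0.7)), (38, np.float64(0.7)), (40, np.float64(1.5)), (42, np.float64(1.1)), (44, np.float64(0.7)), (46, np.float64(0.3)), (48, np.float64(0.8)), (50, np.float64(0.8)), (52, np.float64(0.6)), (54, np.float64(0.5)), (56, np.float64(1.3)), (58, np.float64(0.7)), (60, np.float64(0.4)), (62, np.float64(1.1)), (64, np.float64(0.6)), (66, np.float64(0.6)), (68, np.float64(1.3)), (70, np.float64(1.4)), (72, np.float64(3.6)), (74, np.float64(9.9))] end [-0.112   0.0721] 33.1667
34.9417
```

View pics/s1.png

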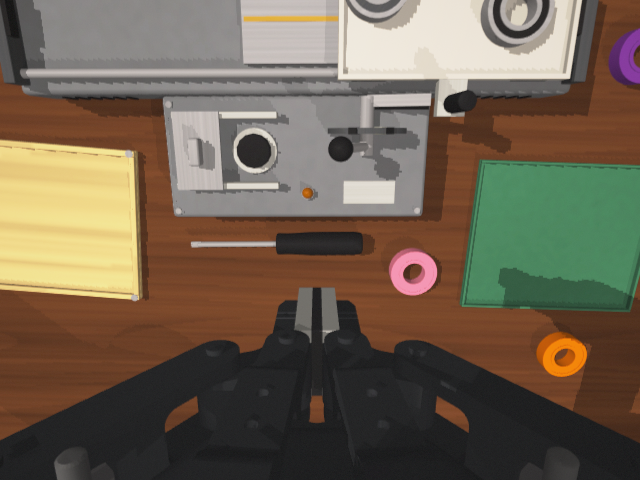

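```bash
python3 - <<'E'
from h import *
d=np.load('s1.npz');P=d['P'];X,Y,Z=np.moveaxis(P,-1,0);f=d['frame']
k=(Z>.075)&(Z<.09)&(X<.58)&(Y>.06)&(Y<.15)&(d['depth']>0);r=cv2.minAreaRect((P[k][:,:2]*1000).astype(np.float32));print('tab',r,M(np.array(r[0])/1e3))
k=np.zeros_like(k);k[128:178,228:285]=1;k&=(f.max(-1)<70);p=P[k];c=cv2.minEnclosingCircle((p[:,:2]*1000).astype(np.float32));print('btn',c,np.median(p,0),M(np.array(c[0])/1e3),M(np.median(p,0)))
k=np.zeros_like(k);k[130:165,322:358]=1;k&=(Z>.1)&(Z<.14);p=P[k];print('knob',np.median(p,0),p[:,2].max(),M(p.mean(0)),cv2.minEnclosingCircle((p[:,:2]*1000).astype(np.float32)))
E
```

```text
tab ((532.0000610351562, 104.66810607910156), (23.301437377929688, 10.513922691345215), 1.711411952972412) [-0.11196846  0.08952924]
btn ((542.0095825195312, 32.95854187011719), 38.499847412109375) [0.53369148 0.05401513 0.0610405 ] [-0.10402789  0.0175612 ] [-0.11173624  0.03884857]
knob [ 0.53996857 -0.02269491  0.12414195] 0.1286817966499308 [-0.10765269 -0.03803323] ((539.8723754882812, -24.118820190429688), 10.999856948852539)
```

```bash
python3 - <<'E'
from h import *
go(W(-.112,.060,.15)); go(W(-.112,.060,.0705)); push(-.112,.060,.085,.0705,14)
y=M(current_ee_pos())[1]; go(W(-.112,y-.01,.0705)); go(W(-.112,y-.01,.09)); go(W(-.112,.0405,.09)); go(W(-.112,.0405,.065),v=.06)
F0=np.array(current_contact_force())[2]
for z in np.arange(.063,.050,-.001):
    go(W(-.112,.0405,z),v=.02); F=current_contact_force()[2]-F0; print(round(z,3),round(current_ee_pos()[2],4),round(F,1),end=' | ')
    if F>12: break
pause(.4); print(current_contact_force(),current_ee_pos()); go(W(-.112,.0405,.16),v=.1); print(current_clock())
E
```

```text
[(62, np.float64(-0.2)), (64, np.float64(-0.3)), (66, np.float64(-0.0)), (68, np.float64(-1.4)), (70, np.float64(-0.1)), (72, np.float64(2.5)), (74, np.float64(8.3)), (76, np.float64(15.5))] end [-0.112   0.0724] 38.95
0.063 0.0632 -1.5 | 0.062 0.0621 -1.3 | 0.061 0.0611 -0.2 | 0.06 0.0602 1.7 | 0.059 0.0591 2.2 | 0.058 0.0581 2.5 | 0.057 0.0571 2.7 | 0.056 0.0561 4.2 | 0.055 0.0551 3.1 | 0.054 0.055 9.0 | 0.053 0.0549 15.1 | [-5.73534973 -0.89839016 15.35110747] [0.53358447 0.05566374 0.05490084]
44.7167
```

```bash
python3 - <<'E'
from h import *
go(W(-.107,-.005,.16)); go(W(-.107,-.005,.107),v=.1)
push(-.107,-.005,-.095,.107,12,step=.003,v=.05)
y=M(current_ee_pos())[1]; go(W(-.107,y+.012,.107)); go(W(-.107,y+.012,.17))
p=W(-.16,-.06,.30);move_to(p,ori(p=p));look('l1');print(current_clock())
d=np.load('l1.npz');P=d['P'];X,Y,Z=np.moveaxis(P,-1,0)
k=(Z>.106)&(Z<.14)&(X<.556)&(X>.51)&(Y<0)&(Y>-.13)&(d['depth']>0);p=P[k];print('knob',M(p.mean(0)),p[:,2].max())
k=(Z>.1)&(Z<.125)&(X>.56)&(X<.6)&(Y<-.08)&(Y>-.15)&(d['depth']>0);p=P[k];print('post',M(p.mean(0)),p[:,2].max(),np.median(p,0))
E
```

```text
[(-8, np.float64(0.5)), (-11, np.float64(-0.5)), (-14, np.float64(0.4)), (-17, np.float64(2.3)), (-20, np.float64(3.2)), (-23, np.float64(2.9)), (-26, np.float64(1.5)), (-29, np.float64(1.3)), (-32, np.float64(1.3)), (-35, np.float64(1.5)), (-38, np.float64(1.1)), (-41, np.float64(0.6)), (-44, np.float64(0.5)), (-47, np.float64(0.5)), (-50, np.float64(0.3)), (-53, np.float64(0.1)), (-56, np.float64(-1.0)), (-59, np.float64(0.6)), (-62, np.float64(1.0)), (-65, np.float64(0.4)), (-68, np.float64(1.9)), (-71, np.float64(2.6)), (-74, np.float64(10.7)), (-77, np.float64(18.5))] end [-0.1071 -0.0725] 51.8583
53.35
knob [-0.10761638 -0.09303056] 0.12746483091108696
post [-0.07230529 -0.13331088] 0.11998115953971555 [ 0.5781369  -0.11675222  0.11734574]
```

View pics/l1.png

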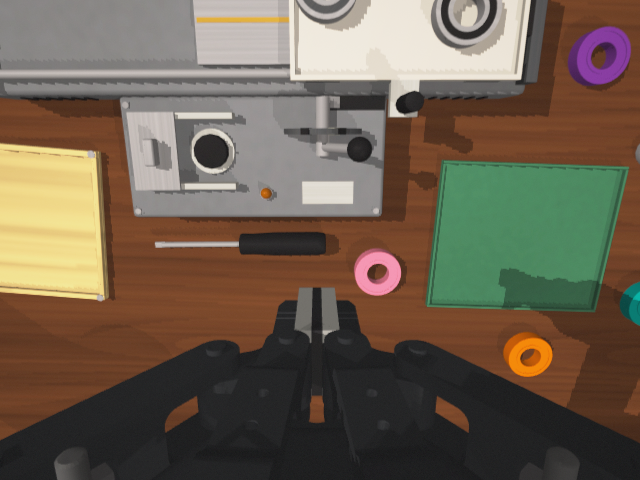

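The lever is in the release notch, with its knob at (358,149), and the shutter and post are clear. Now I push the carriage.

```bash
python3 - <<'E'
from h import *
p=W(-.071,-.185,.17);move_to(p,ori(p=p)); go(W(-.071,-.185,.1),v=.1)
go(W(-.071,-.158,.1),v=.05); push(-.071,-.158,-.140,.1,8,v=.03)
go(W(-.071,.105,.1),v=.1); print(current_contact_force(),current_clock())
push(-.071,.105,.135,.1,9,v=.02)
y=M(current_ee_pos())[1]; go(W(-.071,y-.015,.1),v=.05); go(W(-.071,y-.015,.2))
open_jaws()
p=W(-.09,.135,.34);move_to(p,ori(p=p)); b=find('c2',(.58,.70),(.03,.27),(.084,.1)); print(b,W(0,.135,0),current_clock())
d=np.load('c2.npz');P=d['P'];X,Y,Z=np.moveaxis(P,-1,0)
k=(Z>.106)&(Z<.125)&(X>.55)&(X<.6)&(Y<.18)&(Y>.12)&(d['depth']>0);p=P[k];print('post',M(p.mean(0)))
E
```

```text
[(-156, np.float64(1.1)), (-154, np.float64(1.0)), (-152, np.float64(2.3)), (-150, np.float64(0.9)), (-148, np.float64(1.2)), (-146, np.float64(1.1)), (-144, np.float64(1.9)), (-142, np.float64(0.1)), (-140, np.float64(2.2))] end [-0.071  -0.1398] 57.9583
[-1.03661301 -1.69451333 -0.78282775] 60.5583
[(107, np.float64(-0.1)), (109, np.float64(-1.1)), (111, np.float64(-0.2)), (113, np.float64(0.5)), (115, np.float64(6.4)), (117, np.float64(12.5))] end [-0.071   0.1135] 62.0583
[(0.6578, 0.2212, 26.0, 0.0897), (0.6424, 0.1083, 26.1, 0.0897)] [np.float64(0.6426128164302845), np.float64(0.15334402470615485), 0] 64.8583
post [-0.07167484  0.13483741]
```

View pics/c2.png

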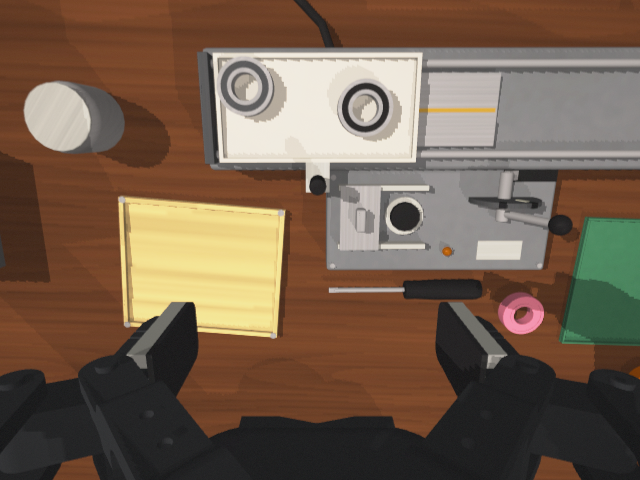

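The carriage is at the stop with both bearings aboard. The one at (246,86) was knocked towards the far corner, against the lip. The board corners are at (122,199), (282,212), (127,324) and (274,334). I'll pick the centred bearing first.

```bash
cat > p2.py <<'E'
import sys; from h import *
d=np.load('c2.npz');c=[np.median(d['P'][v-2:v+3,u-2:u+3].reshape(-1,3),0) for u,v in ((122,199),(282,212),(127,324),(274,334))]
print(np.round(c,3)); bc=np.mean(c,0)[:2]; print('board',bc)
far=int(sys.argv[1]); open_jaws()
p=W(-.09,.135,.30);move_to(p,ori(p=p)); b=find('c3%d'%far,(.58,.70),(.03,.27),(.084,.1)); print(b)
b.sort(key=lambda e:e[1]); x,y=b[-1 if far else 0][:2]
m=M([x,y])-[0,.135]; print('rel carriage',m)
th=YAW if far else np.pi/2+YAW
w=pick(x,y,.075 if abs(m[1])<.05 and abs(m[0])<.01 else .0785,th,.135)
if w<.035: sys.exit('lost')
t=[bc[0],bc[1]+(.045 if far else -.045)]
q=ori(0,[*t,.01]); go([*t,.135],q,v=.2); print('w',current_gripper_width())
z=.0075+(0 if current_gripper_width()>0 else 0)+(.002 if far else 0)
go([*t,.05],v=.15); go([*t,z],v=.06); print('F',current_contact_force(),current_gripper_width())
open_jaws(); go([*t,.15]); print(current_clock())
E
python3 p2.py 0
```

```text
[[0.535 0.383 0.011]
 [0.525 0.192 0.011]
 [0.371 0.393 0.011]
 [0.362 0.201 0.01 ]]
board [0.4483575  0.29212541]
[(0.6578, 0.2211, 26.3, 0.0897), (0.6424, 0.1082, 26.1, 0.0896)]
rel carriage [-0.0015126  -0.04511918]
pick [0.642 0.108] w 0.0486 0.0486 t 68.0167
w 0.04833227840331298
F [-2.20139664 -0.04240336  2.18081839] 0.048338092415077846
72.8417
```

```bash
python3 p2.py 1 && python3 - <<'E'
from h import *
p=[.38,.29,.32];move_to(p,ori(p=p)); print(find('b1',(.36,.54),(.19,.4),(.013,.05)),current_clock())
E
```

```text
[[0.535 0.383 0.011]
 [0.525 0.192 0.011]
 [0.371 0.393 0.011]
 [0.362 0.201 0.01 ]]
board [0.4483575  0.29212541]
[(0.6579, 0.2212, 26.3, 0.0896)]
rel carriage [0.01723469 0.06738766]
pick [0.658 0.221] w 0.0484 0.0476 t 77.45
w 0.047587353181396674
F [-7.68233245 -5.60665056 15.76847059] 0.04807902184149362
81.8917
[(0.4468, 0.337, 26.1, 0.0187), (0.4467, 0.2479, 26.1, 0.0186)] 83.3083
```

View pics/b1.png

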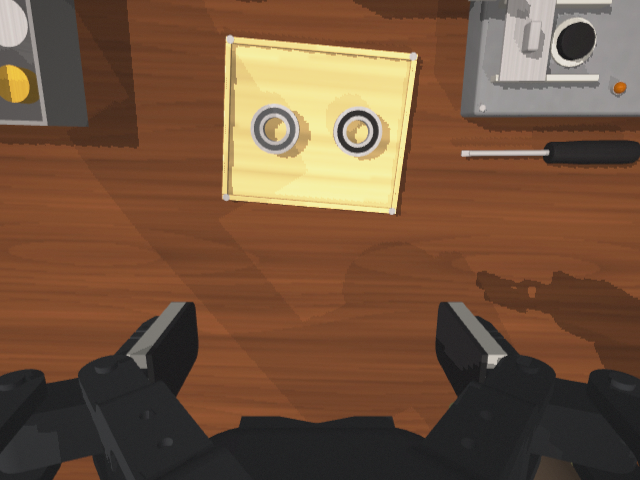

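```bash
python3 - <<'E'
from h import *
close_gripper(40)
p=W(-.116,.122,.16);move_to(p,ori(p=p)); go(W(-.116,.122,.0705),v=.08); print(current_contact_force())
push(-.116,.122,.045,.0705,12,step=.003,v=.05)
y=M(current_ee_pos())[1]; go(W(-.116,y+.008,.0705)); go(W(-.116,y+.008,.18))
p=W(-.16,.02,.34);move_to(p,ori(p=p));look('f1');print(current_clock())
d=np.load('f1.npz');P=d['P'];X,Y,Z=np.moveaxis(P,-1,0)
k=(Z>.075)&(Z<.09)&(X<.58)&(Y>.02)&(Y<.15)&(d['depth']>0)&(X>.5);r=cv2.minAreaRect((P[k][:,:2]*1000).astype(np.float32));print('tab',r,M(np.array(r[0])/1e3))
E
```

```text
[0.56250603 0.3620821  0.44108936]
[(119, np.float64(0.1)), (116, np.float64(-0.4)), (113, np.float64(-0.7)), (110, np.float64(0.0)), (107, np.float64(-0.2)), (104, np.float64(-0.7)), (101, np.float64(0.1)), (98, np.float64(-0.7)), (95, np.float64(0.4)), (92, np.float64(-0.2)), (89, np.float64(0.5)), (86, np.float64(-0.6)), (83, np.float64(-0.3)), (80, np.float64(-1.3)), (77, np.float64(0.7)), (74, np.float64(-0.1)), (71, np.float64(0.3)), (68, np.float64(0.8)), (65, np.float64(-0.2)), (62, np.float64(0.3)), (59, np.float64(0.2)), (56, np.float64(5.1)), (53, np.float64(15.0))] end [-0.116   0.0565] 92.125
94.0333
tab ((551.14111328125, 99.75807189941406), (113.55493927001953, 23.8349609375), 68.23509216308594) [-0.09297673  0.0840701 ]
```

View pics/f1.png

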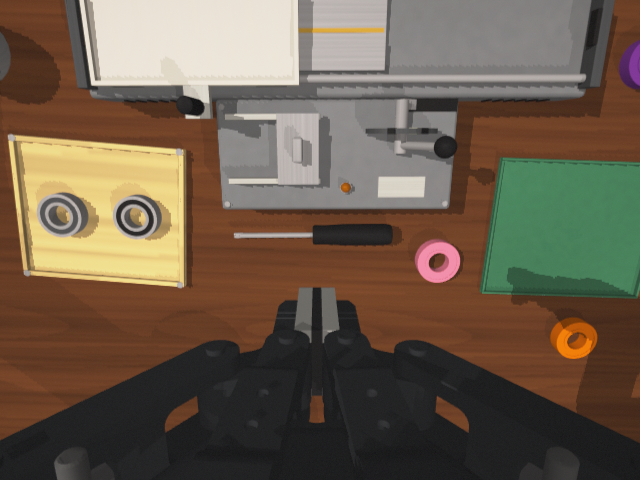

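The shutter is closed over the button at (297,150), and the push ended against its stop. The lever is in release, the carriage is at the far end, and both bearings lie flat on the board.

```bash
python3 -c "
from plant import *
print(job_done())"
```

```text
the job is handed in; nothing more can be done
None
```

I finished the job and handed it in at about 94 s: both bearings went across the poles on the carriage and now lie flat on the plywood board, the shutter is closed over the button, the lever is in the release notch, and the carriage is at the far stop.

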